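# Take off the left-hand burr nut

### The arm

A 7-joint arm with a two-finger parallel gripper is mounted at the origin on the work surface. World frame = base frame: x ahead of the robot, y to its left, z up, the work surface at z = 0. Lengths are in m, angles in rad, forces in N, time in s.
With the tool pointing down it reaches from about 0.425 to 0.825 m from the base axis. Payload 3.6 kg.
Tool frame: the origin (TCP) lies midway between the tips of the shut fingers; the grasp point (between the pads) lies 19 mm behind it; y points along the fingers, z is the direction in which the jaws open and shut, and the axes are right-handed (so a half turn about y gives the same grasp; the last joint's range is limited). The gripper opens to 85 mm and grips with 20 to 120 N. Pads are 22 mm wide; open, the fingers measure 114 mm over their backs; the gripper's body (76 mm by 85 mm) begins 54 mm behind the grasp point. The pads swing forward as they close: fully open they stand 13 mm farther back than shut.
Start: joints at [1.133, 0.615, -0.013, 1.423, 0.008, 1.103, -0.04], TCP at [0.26, -0.596, 0.231] pointing down, gripper open.
Joint ranges: [-3.12, 3.12], [-0.3, 2.06], [-1.34, 1.32], [0.26, 2.42], [-1.36, 4.5], [0.01, 1.98], [-2.84, 2.84]. Speed limits (rad/s): [2.79, 2.79, 3.14, 3.14, 3.14, 3.14, 3.14].

### API

Orientations are given as a rotation vector (axis times angle).
In Python, from plant import state, get_image, get_calibration, sign_off gives the robot as it stands. The module is installed in compiled form; this text tells all that it offers.
- The arm moves only by the shell command python3 -m inch 'ROWS'. ROWS is text: rows parted by semicolons, each of 5 numbers parted by spaces: the closure in counts, from 0 (fully open) to 255 (shut), then the shift along the tool's x, y, z in mm, then the turn about the tool's y in rad. In form: claw tx ty tz twist; .... A call has 1 to 20 rows; each row is the pose to reach, as a shift and turn from the pose commanded when the call began, along the tool's axes at that moment; what a row does not reach only later rows make up. A row lasts 1/10 s, in which the tool goes at most 50 mm and 8.59 degrees, less where a joint would pass 70% of its speed; a pose out of reach is approached as far as the arm can. A call with a gripper value outside its range is refused whole. The fingers move at their own pace and stop on an object; the grip force is fixed at half the most. Time passes only in rows, so rows that repeat a pose let the fingers close. It gives the time, the measured TCP pose, the force and the opening at its end, in the units of the state.
- state(): the state, without advancing time (a new reading comes with each control period).
- get_image(name): name is "scene" or "side" or "wrist"; returns (picture, depth): 384x512x3 uint8, red, green, blue; 384x512 float32, m along the optical axis (not along the pixel's ray), 0 where there is no reading.
- get_calibration(name): a dict with "fx", "fy", "cx", "cy" (pixels), "distortion" ([k1, k2, p1, p2, k3] as OpenCV has them; the pictures are not rectified), "T" (4x4, takes a point from camera to world coordinates). Camera axes: x right, y down, z forward; pixel columns grow to the right and rows downward; lengths in m; the calibration is good to about 2 mm. A picture is of the moment at which its call begins: read the wrist's pose just before it. get_calibration takes no time and is no camera call; for the wrist camera it gives the pose at the moment of the call.
- sign_off(): hands the job in, once; it reports no verdict.
The state is a dict: "time_s": time; "joint_pos": joint angles; "qd": joint speeds; "effort": joint torques, N m; "ee_pos": TCP position; "tcp_rot": TCP orientation; "wrist_force": force on the tool from outside, world axes, zero at the start; "torque": the same for the moment, N m; "grip_width": finger opening in m.
Only numpy, scipy, OpenCV 4.12 (cv2) and the standard library are available. Lean on these libraries where they do the work, as an engineer would, in place of code of your own. Each camera call takes 0.05 s, during which the arm holds its last target. There are 200 camera calls.

### The job

The red grinder is open for cleaning. Undo the steel wing nut that stands in its burr chamber: it has a left-hand quick thread, so it comes undone clockwise (seen from above), about a sixth of a turn. Then lift it straight off and set it gently, standing upright, on the floor of the rectangular aluminium tray, leaving the white cup where it stands.

Things in the scene. Friction and masses are not known exactly. Their poses are not given: they have to be found in the camera images.
- burr_nut_wing (a point): Centre of the wing of the loose steel burr nut (0.1-0.2 kg, 52 mm tall, upright in the chamber). Wing: upright grip bar 50 mm long (x), 14 thick (y), 28 high, centre 38 mm above the nut's flat underside. Under it a hub 36 mm across and a foot bar 74 x 16 x 7 mm parallel to the wing: two lugs held under claws. Turned clockwise from above (negative about z) 50-90 degrees, ideally 60, it lifts off.
- grinder: Red grinder, fixed, base 190 x 150 mm, origin under its centre, z up. On top, on its axis, a round chamber: floor 140 mm up, rim 120 mm across, 150 mm up. Two steel claws at x = +/-31 mm, tops 155 mm up, hold the nut's lugs and stop it turning anticlockwise. The nut starts on the axis, wing along x (within 4 degrees), turns easily, does not rise, has 5 mm sideways play.
- tray: Rectangular open aluminium tray, loose, 0.6 kg, 170 mm (x) by 130 mm (y), 22 mm high, walls and floor 5 mm thick; origin at the centre of its underside, z up. It lies on the counter to the left or to the right of the grinder; a round steel saucer lies on the other side.
- cup_mid (a point): White ceramic cup, loose, 84 mm across the rim and 70 mm tall, standing on the counter; the point is on its axis, 35 mm up. Not to be disturbed.
Mind the look-alikes: they are no part of the job. What is shaped like the tray but purple or yellow is not meant.

How it is judged:
By the outcome, as a careful person would: the job done as asked, in the order asked, and still so for the second after the job is handed in, with the robot touching nothing.
It also fails if it takes over 38 s, if anything falls off the work surface, if the arm or the gripper's body presses on something with over 40 N, if the wrist force passes 120 N, or if a joint passes its speed limit or range.

## Working session

There is one attempt and no reset: what is moved stays moved. The work goes in short steps, Python scripts to look and compute and a shell command to move; the robot and the scene stay as the last step left them, time stands still between calls to the robot, and variables do not carry over. Pictures are saved under pics/ and viewed, about 8 in all and at most 12, crops included, and the job is handed in when it is done.

```bash
mkdir -p pics; cat > h.py <<'E'
import numpy as np, cv2
from plant import *
from scipy.spatial.transform import Rotation as R
def cal(n):
    c=get_calibration(n);K=np.array([[c['fx'],0,c['cx']],[0,c['fy'],c['cy']],[0,0,1]]);return K,np.array(c['distortion'],float),np.array(c['T'])
def ray(c,uv):
    K,d,T=c;p=cv2.undistortPoints(np.array(uv,float).reshape(-1,1,2),K,d).reshape(-1,2)
    v=np.c_[p,np.ones(len(p))]@T[:3,:3].T;return T[:3,3],v
def plane(c,uv,z):
    o,v=ray(c,uv);return o+v*((z-o[2])/v[:,2])[:,None]
def cloud(c,D):
    h,w=D.shape;g=np.stack(np.meshgrid(np.arange(w),np.arange(h)),-1).reshape(-1,2)
    o,v=ray(c,g);return (o+v*D.reshape(-1,1)).reshape(h,w,3)
def proj(c,P):
    K,d,T=c;Ti=np.linalg.inv(T);return cv2.projectPoints(np.array(P,float).reshape(-1,3),cv2.Rodrigues(Ti[:3,:3])[0],Ti[:3,3],K,d)[0].reshape(-1,2)
def grab(n):
    c=cal(n);I,D=get_image(n);np.savez('pics/'+n+'.npz',I=I,D=D,K=c[0],d=c[1],T=c[2]);return c,I,D
def load(n):
    f=np.load('pics/'+n+'.npz');return (f['K'],f['d'],f['T']),f['I'],f['D']
E
python3 - <<'E'
from h import *
s=state();print(s['ee_pos'],s['tcp_rot'],R.from_rotvec(s['tcp_rot']).as_matrix().round(3),s['grip_width'],s['wrist_force'])
for n in('scene','side'):
    c,I,D=grab(n);print(n,c[2].round(3).tolist(),c[0][0,0]);cv2.imwrite(f'pics/{n}1.png',I[...,::-1])
E
```

```text
[ 0.25927571 -0.59519332  0.23008516] [-0.41639308  1.9980594  -1.9927837 ] [[-0.917 -0.001  0.399]
 [-0.399  0.002 -0.917]
 [ 0.    -1.    -0.003]] 0.0854940115739928 [-0.80639997 -0.11485453 -0.17008425]
scene [[-0.568, 0.464, -0.679, 1.227], [0.823, 0.343, -0.453, 0.611], [0.022, -0.816, -0.577, 0.724], [0.0, 0.0, 0.0, 1.0]] 368.10499914749505
side [[-0.718, -0.472, 0.511, -0.221], [-0.695, 0.475, -0.539, 0.859], [0.012, -0.743, -0.669, 1.037], [0.0, 0.0, 0.0, 1.0]] 465.501217708528
```

View pics/scene1.png

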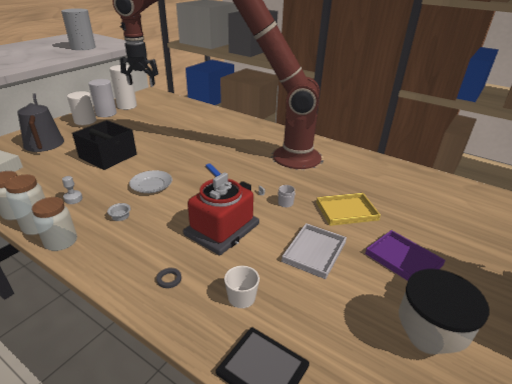

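View pics/side1.png

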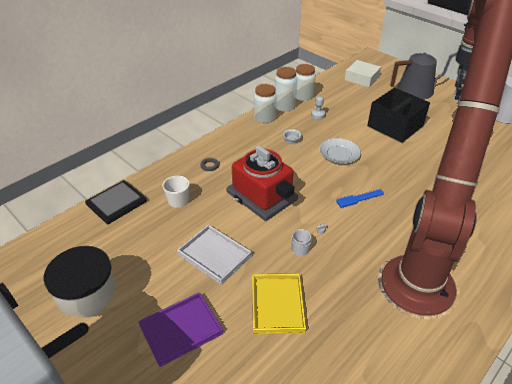

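The scene view shows the grinder with its nut at (222,183), the aluminium tray at (315,249) and the cup at (242,287).

Possible mix-ups:
- **Nut:** the tamper at (70,190) and the small loose piece at (262,190).
- **Tray:** yellow (347,208), purple (404,255) and the saucer (150,183).
- **Cup:** the small steel pot at (286,196).

I choose the nut at (222,183), inside the chamber, and the bare-aluminium tray at (315,249).

```bash
cat > m.py <<'E'
from h import *
import sys
for n in('scene','side'):
    c,I,D=load(n);P=cloud(c,D);H=cv2.cvtColor(I,cv2.COLOR_RGB2HSV);ok=D>0
    red=((H[...,0]<6)|(H[...,0]>174))&(H[...,1]>150)&ok&(P[...,2]>.02)&(P[...,2]<.17)&(np.hypot(P[...,0],P[...,1])>.3)
    k,L,S,C=cv2.connectedComponentsWithStats(red.astype(np.uint8));i=1+S[1:,4].argmax();red=L==i
    q=P[red];g=np.median(q,0);print(n,'red',g.round(3),S[i])
    top=red&(P[...,2]>.125);r=cv2.minAreaRect((P[top][:,:2]*1e3).astype(np.float32));print(' redtop rect',r,P[red][:,2].max())
    w=ok&(P[...,2]>.168)&(P[...,2]<.2)&(np.hypot(P[...,0]-g[0],P[...,1]-g[1])<.07)
    q=P[w];print(' wing n',len(q),'zmax',q[:,2].max(),cv2.minAreaRect((q[:,:2]*1e3).astype(np.float32)),q.mean(0),'px',np.argwhere(w).mean(0)[::-1])
    near=np.hypot(P[...,0]-g[0],P[...,1]-g[1])<.4
    # low-saturation blobs above counter
    m=ok&near&(H[...,1]<60)&(P[...,2]>.003)&(P[...,2]<.09);k,L,S,C=cv2.connectedComponentsWithStats(m.astype(np.uint8))
    for i in range(1,k):
        if S[i,4]>150:
            q=P[L==i];r=cv2.minAreaRect((q[:,:2]*1e3).astype(np.float32));print('  px',C[i].round(),S[i,4],'z',np.percentile(q[:,2],[2,50,98]).round(3),[np.round(x,1) for x in r])
    u,v=np.argwhere(w).mean(0)[::-1].astype(int);cr=I[max(0,v-55):v+65,u-75:u+75];cv2.imwrite(f'pics/crop_{n}.png',cv2.resize(cr,None,fx=4,fy=4,interpolation=2)[...,::-1]);print('crop origin',u-75,v-55)
E
python3 m.py
python3 -c "
import cv2,numpy as np
a=cv2.imread('pics/crop_scene.png');b=cv2.imread('pics/crop_side.png');cv2.imwrite('pics/crop2.png',cv2.resize(np.hstack([a,b]),(800,320)))"
```

```text
scene red [0.611 0.093 0.101] [ 188  179   65   64 2278]
 redtop rect ((554.5166015625, 48.04217529296875), (117.44308471679688, 155.5268096923828), 88.06454467773438) 0.15290488972679794
 wing n 76 zmax 0.19267311157586686 ((567.0528564453125, 48.71318817138672), (13.72672176361084, 30.848310470581055), 53.16396713256836) [0.56983809 0.0467818  0.18173313] px [216.53947368 181.51315789]
  px [286. 195.] 314 z [0.006 0.039 0.057] [array([315.5, 129.6]), array([58.2, 54.9]), np.float64(16.3)]
  px [119. 211.] 284 z [0.003 0.017 0.027] [array([ 689.8, -263. ]), array([82.2, 67. ]), np.float64(55.6)]
  px [220. 237.] 792 z [0.004 0.022 0.026] [array([590.1,  85.8]), array([125. , 232.4]), np.float64(49.0)]
  px [314. 250.] 1994 z [0.003 0.006 0.023] [array([475.4, 321.4]), array([175.1, 129.9]), np.float64(5.4)]
  px [241. 285.] 1150 z [0.004 0.044 0.071] [array([717.6, 240.4]), array([118.6,  81.5]), np.float64(32.8)]
  px [168. 278.] 268 z [0.004 0.011 0.014] [array([795.8,  63.4]), array([58.6, 60.2]), np.float64(71.7)]
  px [253. 354.] 1855 z [0.018 0.022 0.025] [array([862.9, 385.7
[... 314 characters left out ...]
3248138427734), (31.26039695739746, 15.215264320373535), 18.68511199951172) [0.53758633 0.0491751  0.18297284] px [264.38202247 154.14606742]
  px [332. 156.] 208 z [0.004 0.013 0.025] [array([ 509.1, -270.6]), array([ 59.8, 130.6]), np.float64(82.0)]
  px [176. 190.] 676 z [0.006 0.047 0.073] [array([749.1, 238. ]), array([ 81.2, 135.7]), np.float64(54.8)]
  px [262. 203.] 687 z [0.007 0.023 0.085] [array([520.8,  87.7]), array([231.4, 124.4]), np.float64(34.4)]
  px [214. 253.] 2318 z [0.004 0.008 0.025] [array([472.5, 320.1]), array([173.2, 136.3]), np.float64(5.5)]
  px [301. 242.] 441 z [0.005 0.038 0.06 ] [array([308.2, 120.2]), array([78.3, 58. ]), np.float64(65.1)]
crop origin 189 99
```

View pics/crop2.png

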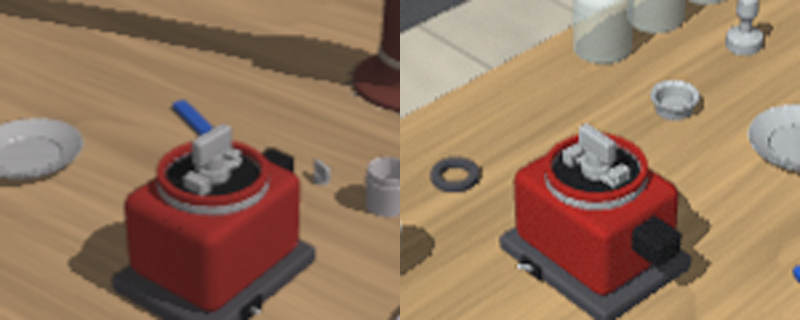

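The close crop confirms the nut: a steel wing over a hub with a foot bar, standing in the chamber. It is near (0.553, 0.049) with its top at about 0.193 m, as expected. Next I look at it from above with the wrist camera.

```bash
python3 - <<'E'
from h import *
s=state();c=cal('wrist');Rt=R.from_rotvec(s['tcp_rot']).as_matrix()
print((Rt.T@c[2][:3,:3]).round(3),(Rt.T@(c[2][:3,3]-s['ee_pos'])).round(4),c[0].round(0).tolist())
d=np.array([.5,.05,.36])-s['ee_pos'];print(Rt.T@d)
E
```

```text
[[-0.     0.951  0.309]
 [ 0.    -0.309  0.951]
 [ 1.     0.001 -0.   ]] [-0.0795 -0.1408 -0.0009] [[289.0, 0.0, 257.0], [0.0, 289.0, 188.0], [0.0, 0.0, 1.0]]
[-0.47838485 -0.12857772 -0.49576666]
```

```bash
python3 -m inch '0 -15 -10 -14 0;0 -45 -25 -40 0;0 -80 -40 -72 0;0 -115 -55 -103 0;0 -150 -70 -135 0;0 -185 -85 -166 0;0 -220 -90 -198 0;0 -255 -90 -229 0;0 -290 -90 -260 0;0 -325 -90 -292 0;0 -360 -90 -323 0;0 -395 -90 -355 0;0 -430 -90 -386 0;0 -465 -90 -417 0;0 -495 -90 -444 0;0 -515 -90 -463 0;0 -525 -90 -472 0;0 -527 -90 -473 0;0 -527 -90 -473 0;0 -527 -90 -473 0'
cat > w.py <<'E'
from h import *
import sys
s=state();c,I,D=grab('wrist');cv2.imwrite(f'pics/{sys.argv[1]}.png',I[...,::-1]);print(s['time_s'],s['ee_pos'],s['joint_pos'],s['grip_width'],s['wrist_force'],R.from_rotvec(s['tcp_rot']).as_matrix().round(3).tolist())
E
python3 w.py w1
```

```text
time_s: 2.1
ee_pos: [0.5535, 0.0457, 0.3213]
tcp_rot: [-0.413, 1.996, -1.999]
wrist_force: [-0.4, 0.5, 0.8]
grip_width: 0.0854
2.1 [0.55350154 0.04568897 0.32131397] [ 0.03151947  0.39840337 -0.23091688  1.55357881  0.09691585  1.20145253
 -1.38058171] 0.08538400281024669 [-0.37037255  0.52753363  0.76285608] [[-0.918, -0.0, 0.396], [-0.396, -0.002, -0.918], [0.001, -1.0, 0.001]]
```

View pics/w1.png

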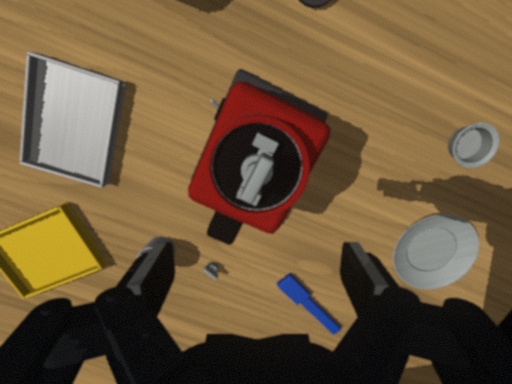

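Viewed from above, the wrist picture shows the nut at (257,172), its bar pointing roughly up the image. The aluminium tray is at (72,118) and the saucer at (436,250). I now measure the wing's angle and centre.

```bash
cat > n.py <<'E'
from h import *
c,I,D=load('wrist');P=cloud(c,D);H=cv2.cvtColor(I,cv2.COLOR_RGB2HSV);ok=D>0
reg=np.hypot(P[...,0]-.553,P[...,1]-.048)<.055
for lo,hi in((.180,.20),(.186,.20),(.15,.172)):
    m=ok&reg&(P[...,2]>lo)&(P[...,2]<hi)&(H[...,1]<70);q=P[m]
    if len(q)>10:
        r=cv2.minAreaRect((q[:,:2]*1e3).astype(np.float32));e=np.linalg.eigh(np.cov(q[:,:2].T))[1][:,1];print(lo,len(q),q[:,2].mean(),r,'pca deg',np.degrees(np.arctan2(e[1],e[0])),'px',np.argwhere(m).mean(0)[::-1],q.mean(0))
# wing top face in pixels, cast on z=.192
m=(ok&reg&(P[...,2]>.184)).astype(np.uint8);uv=np.argwhere(m)[:,::-1];q=plane(c,uv,.192)
e=np.linalg.eigh(np.cov(q[:,:2].T))[1][:,1];print('plane',cv2.minAreaRect((q[:,:2]*1e3).astype(np.float32)),np.degrees(np.arctan2(e[1],e[0])))
# red body rect, rim circle
m=((H[...,0]<6)|(H[...,0]>174))&(H[...,1]>150)&ok&(P[...,2]>.1);q=P[m];print('red',cv2.minAreaRect((q[:,:2]*1e3).astype(np.float32)))
m=((H[...,2]<45)&ok&(P[...,2]<.147)&(P[...,2]>.12)&reg).astype(np.uint8)
print('chamber',cv2.minEnclosingCircle((P[m>0][:,:2]*1e3).astype(np.float32)))
m=ok&(P[...,2]<.06)&(P[...,2]>.012)&(np.hypot(P[...,0]-.553,P[...,1]-.048)<.14)
# base
b=ok&(P[...,2]>.008)&(P[...,2]<.035)&(np.hypot(P[...,0]-.553,P[...,1]-.048)<.125);q=P[b];print('base',len(q),cv2.minAreaRect((q[:,:2]*1e3).astype(np.float32)))
# tray
t=ok&(P[...,2]>.015)&(P[...,2]<.03)&(H[...,1]<60)&(abs(P[...,0]-.475)<.13)&(abs(P[...,1]-.32)<.12);q=P[t];print('tray',len(q),q[:,2].mean(),cv2.minAreaRect((q[:,:2]*1e3).astype(np.float32)))
a=I[100:230,180:340];cv2.imwrite('pics/wc.png',cv2.resize(a,None,fx=4,fy=4,interpolation=cv2.INTER_CUBIC)[...,::-1])
E
python3 n.py
```

```text
0.18 723 0.1893954324401462 ((551.71435546875, 45.695648193359375), (14.124967575073242, 49.41733169555664), 86.28433227539062) pca deg 176.678280241124 px [257.30013831 179.28492393] [0.55302705 0.04620696 0.18939543]
0.186 679 0.18980745748120476 ((551.5801391601562, 45.68582534790039), (14.087965965270996, 49.15073776245117), 86.28433227539062) pca deg 176.6549911855717 px [257.27835052 179.98969072] [0.5524601  0.0459838  0.18980746]
0.15 655 0.15523085982206955 ((551.9068603515625, 45.564918518066406), (35.19129180908203, 75.87360382080078), 87.57075500488281) pca deg -175.09969045019943 px [258.22748092 161.02748092] [0.56299106 0.04937003 0.15523086]
plane ((438.91192626953125, 3.9341888427734375), (290.96990966796875, 391.0352783203125), 23.2944393157959) 112.64612126092068
red ((550.1298828125, 48.21622085571289), (125.62808990478516, 163.47946166992188), 87.70263671875)
chamber ((551.2903442382812, 46.68994140625), 50.82189178466797)
base 1202 ((590.15673828125, 87.42217254638672), (118.04119110107422, 233.95416259765625), 47.39094924926758)
tray 1762 0.019341183451988816 ((473.65203857421875, 322.744873046875), (170.21939086914062, 131.77975463867188), 5.48037052154541)
```

View pics/wc.png

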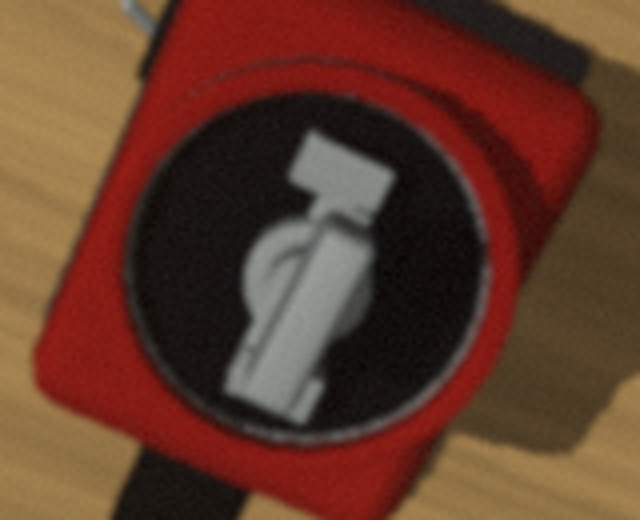

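The wing measures 49 × 14 mm, centred at (0.5517, 0.0457) along −3.6°, which matches its description. The tray measures 170 × 132 mm at (0.474, 0.323), yaw 5.5°. I'll align by twisting −2.67 rad, so that joint 7 keeps room for the clockwise turn. I also check the hub height.

```bash
python3 - <<'E'
from h import *
c,I,D=load('wrist');P=cloud(c,D);a=np.radians(-3.6);d=P[...,:2]-np.array([.5517,.0457]);x=d@[np.cos(a),np.sin(a)];y=d@[-np.sin(a),np.cos(a)]
for n,m in(('hub+',(abs(x)<8e-3)&(y>.010)&(y<.016)),('hub-',(abs(x)<8e-3)&(y<-.010)&(y>-.016)),('claw+',(abs(x-.031)<5e-3)&(abs(y)<.02)),('floor',(abs(x)<.02)&(abs(y)>.025)&(abs(y)<.04))):
    z=P[m&(D>0)][:,2];print(n,len(z),np.percentile(z,[5,25,50,75,95]).round(4) if len(z) else '')
E
python3 -m inch '0 0 0 0 -0.1;0 0 0 0 -0.2;0 0 0 0 -0.3'
```

```text
hub+ 815 [0.1504 0.3943 0.3997 0.4044 0.408 ]
hub- 35 [0.1495 0.1505 0.1509 0.1643 0.1661]
claw+ 3071 [0.1528 0.3997 0.4058 0.4105 0.4141]
floor 5103 [0.1383 0.3599 0.4009 0.4075 0.4128]
time_s: 2.45
ee_pos: [0.5536, 0.0465, 0.3216]
tcp_rot: [-0.673, 1.807, -1.808]
wrist_force: [0.5, -0.9, 0.3]
grip_width: 0.0856
```

```bash
python3 -c "
from plant import *;print(state()['joint_pos'])"
```

```text
[ 0.07725621  0.40350381 -0.30211487  1.55179647  0.12634271  1.20540026
 -1.10568227]
```

```bash
python3 -m inch '0 0 0 0 -0.14;0 0 0 0 -0.28;0 0 0 0 -0.42;0 0 0 0 -0.56;0 0 0 0 -0.7;0 0 0 0 -0.84;0 0 0 0 -0.98;0 0 0 0 -1.12;0 0 0 0 -1.26;0 0 0 0 -1.4;0 0 0 0 -1.54;0 0 0 0 -1.68;0 0 0 0 -1.82;0 0 0 0 -1.96;0 0 0 0 -2.1;0 0 0 0 -2.24;0 0 0 0 -2.37;0 0 0 0 -2.37;0 0 0 0 -2.37'
cat > a.py <<'E'
from h import *
s=state();c,I,D=grab('wrist');Rt=R.from_rotvec(s['tcp_rot']).as_matrix();P=cloud(c,D);H=cv2.cvtColor(I,cv2.COLOR_RGB2HSV)
m=(D>0)&(np.hypot(P[...,0]-.552,P[...,1]-.046)<.055)&(P[...,2]>.182)&(P[...,2]<.2)&(H[...,1]<70);q=P[m]
r=cv2.minAreaRect((q[:,:2]*1e3).astype(np.float32));e=np.linalg.eigh(np.cov(q[:,:2].T))[1][:,1];print(r,np.degrees(np.arctan2(e[1],e[0])),q[:,2].mean())
print(s['ee_pos'],s['joint_pos'].round(2),Rt.round(3).tolist(),'toolz deg',np.degrees(np.arctan2(Rt[1,2],Rt[0,2])))
t=np.array([r[0][0]/1e3,r[0][1]/1e3,.162]);print('shift tool',Rt.T@(t-s['ee_pos'])*1e3)
E
python3 a.py
```

```text
time_s: 4.35
ee_pos: [0.5537, 0.047, 0.3213]
tcp_rot: [-1.571, 0.051, -0.051]
wrist_force: [0.7, -0.8, -0.4]
grip_width: 0.0855
((551.2168579101562, 46.73683166503906), (13.154617309570312, 49.19029998779297), 85.9244613647461) 176.24849215515707 0.1898329756128081
[0.55372929 0.04696998 0.32130582] [ 0.42  0.51 -0.89  1.54  0.41  1.29  0.99] [[0.998, -0.0, 0.065], [-0.065, -0.001, 0.998], [-0.0, -1.0, -0.001]] toolz deg 86.25277902393029
shift tool [ -2.47218708 159.30635376  -0.28974572]
```

```bash
python3 -m inch '0 -2 10 0 0;0 -2 35 0 0;0 -2 65 0 0;0 -2 95 0 0;0 -2 120 0 0;0 -2 138 0 0;0 -2 150 0 0;0 -2 157 0 0;0 -2 159 0 0;0 -2 159 0 0'; python3 -m inch '120 0 0 0 0;200 0 0 0 0;255 0 0 0 0;255 0 0 0 0;255 0 0 0 0;255 0 0 0 0;255 0 0 0 0;255 0 0 0 0'
```

```text
time_s: 5.4
ee_pos: [0.5522, 0.0485, 0.1627]
tcp_rot: [-1.57, 0.047, -0.049]
wrist_force: [0.1, 0.6, -0.2]
grip_width: 0.0851
time_s: 6.2
ee_pos: [0.552, 0.0481, 0.163]
tcp_rot: [-1.571, 0.047, -0.048]
wrist_force: [-0.8, -1.3, 5.5]
grip_width: 0.0196
```

```bash
python3 -m inch '255 0 0 0 0;255 0 0 0 0;255 0 0 0 0;255 0 0 0 0'; python3 w.py w2
```

```text
time_s: 6.6
ee_pos: [0.552, 0.0481, 0.163]
tcp_rot: [-1.571, 0.048, -0.048]
wrist_force: [-1.1, -1.0, 6.4]
grip_width: 0.02
6.6 [0.55197838 0.04812395 0.16296635] [ 0.3595058   0.65979699 -0.78764052  1.77548164  0.56570661  0.94706912
  0.84336929] 0.01998428234350471 [-1.11719176 -0.95471822  6.437936  ] [[0.998, 0.001, 0.061], [-0.061, -0.001, 0.998], [0.001, -1.0, -0.001]]
```

View pics/w2.png

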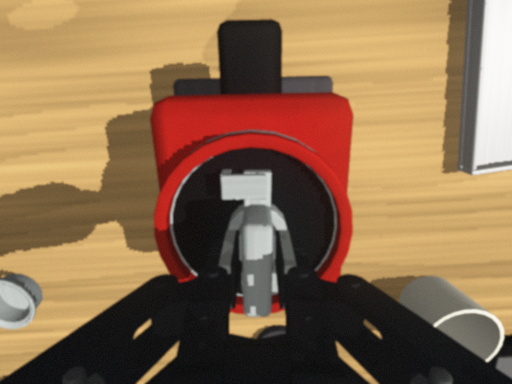

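The picture shows the tips straddling the wing at (258,250). The fingers stopped at 20 mm with a 6 N upward push, so the tips are resting on the hub's shoulder. I'll reopen slightly, rise 7 mm and close again.

```bash
python3 -m inch '150 0 0 0 0;150 0 0 0 0;150 0 -4 0 0;150 0 -7 0 0;150 0 -7 0 0;255 0 -7 0 0;255 0 -7 0 0;255 0 -7 0 0;255 0 -7 0 0;255 0 -7 0 0;255 0 -7 0 0'
```

```text
time_s: 7.75
ee_pos: [0.552, 0.0484, 0.1695]
tcp_rot: [-1.57, 0.047, -0.048]
wrist_force: [0.0, -0.3, 2.9]
grip_width: 0.0131
```

The fingers are firmly on the wing now (13 mm opening). Next I turn it clockwise.

```bash
python3 -m inch '255 0 0 0 0.04;255 0 0 0 0.12;255 0 0 0 0.22;255 0 0 0 0.32'; python3 -m inch '255 0 0 0 0.1;255 0 0 0 0.2;255 0 0 0 0.3;255 0 0 0 0.4;255 0 0 0 0.5;255 0 0 0 0.6;255 0 0 0 0.68;255 0 0 0 0.74;255 0 0 0 0.75;255 0 0 0 0.75;255 0 0 0 0.75'; python3 w.py w3
```

```text
time_s: 8.15
ee_pos: [0.552, 0.0485, 0.1695]
tcp_rot: [-1.549, 0.301, -0.302]
wrist_force: [-0.2, 0.1, 2.7]
grip_width: 0.013
time_s: 9.25
ee_pos: [0.552, 0.0486, 0.1695]
tcp_rot: [-1.385, 0.878, -0.879]
wrist_force: [-1.0, -0.0, 2.5]
grip_width: 0.0126
9.25 [0.55197883 0.04863934 0.16953341] [ 0.19413408  0.57981313 -0.49948468  1.77325498  0.34784389  0.87653703
 -0.02099269] 0.012639901938444402 [-1.04982601 -0.02809536  2.50511308] [[0.427, 0.0, 0.904], [-0.904, 0.001, 0.427], [-0.0, -1.0, 0.001]]
```

View pics/w3.png

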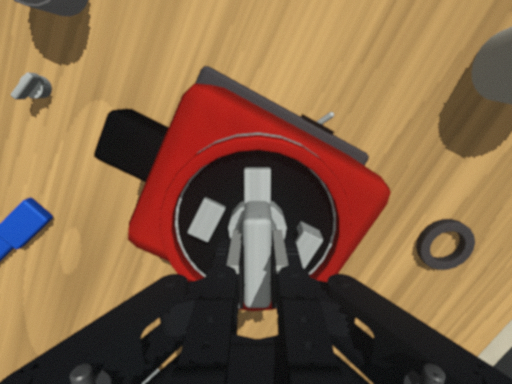

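The picture shows the foot bar turned clear of both claws at (207,220) and (309,243), with the wing still gripped. The turn was 61°. Now I lift it straight up.

```bash
python3 -m inch '255 0 -2 0 0;255 0 -6 0 0;255 0 -12 0 0;255 0 -18 0 0;255 0 -25 0 0'; python3 -m inch '255 0 -15 0 0;255 0 -35 0 0;255 0 -55 0 0;255 0 -70 0 0;255 0 -78 0 0;255 0 -80 0 0'; python3 w.py w4
```

```text
time_s: 9.8
ee_pos: [0.5518, 0.0483, 0.1948]
tcp_rot: [-1.386, 0.879, -0.879]
wrist_force: [0.3, -0.0, -1.3]
grip_width: 0.0128
time_s: 10.4
ee_pos: [0.5522, 0.0485, 0.2755]
tcp_rot: [-1.385, 0.878, -0.88]
wrist_force: [0.1, -0.6, -1.2]
grip_width: 0.0126
10.4 [0.55216928 0.04849524 0.27547215] [ 0.23037097  0.46835375 -0.54778342  1.63037267  0.26518696  1.11571971
  0.05355741] 0.012606613319170824 [ 0.11190964 -0.64402157 -1.23715787] [[0.426, 0.002, 0.905], [-0.905, 0.0, 0.426], [0.001, -1.0, 0.002]]
```

View pics/w4.png

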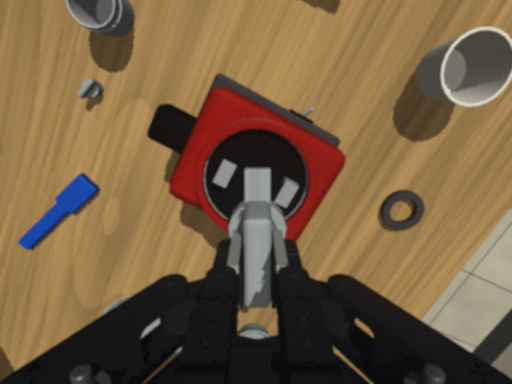

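The nut is off and held: −1.2 N at the wrist, about 0.13 kg. I carry it over the tray.

```bash
python3 -m inch '255 -8 0 1 0;255 -25 0 4 0;255 -50 0 8 0;255 -80 0 13 0;255 -110 0 18 0;255 -140 0 23 0;255 -170 0 28 0;255 -200 0 33 0;255 -228 0 38 0;255 -252 0 42 0;255 -268 0 44 0;255 -278 0 46 0;255 -281 0 46 0;255 -281 0 46 0;255 -281 0 46 0'; python3 - <<'E'
from h import *
s=state();Rt=R.from_rotvec(s['tcp_rot']).as_matrix();print(s['joint_pos'].round(2))
n=s['ee_pos'][:2]
for k in('scene','side'):
    c,I,D=grab(k);P=cloud(c,D);H=cv2.cvtColor(I,cv2.COLOR_RGB2HSV)
    t=(D>0)&(P[...,2]>.003)&(P[...,2]<.03)&(H[...,1]<60)&(abs(P[...,0]-.475)<.13)&(abs(P[...,1]-.32)<.11);print(k,'tray',t.sum(),cv2.minAreaRect((P[t][:,:2]*1e3).astype(np.float32)))
    q=(D>0)&(np.hypot(P[...,0]-n[0],P[...,1]-n[1])<.045)&(P[...,2]>.2)&(P[...,2]<.2755)&(H[...,2]>90)&(H[...,1]<50);print(' nut n',q.sum(),'zmin',np.percentile(P[q][:,2],[0,2]) if q.any() else '',' tcp',s['ee_pos'])
    u,v=proj(c,[[n[0],n[1],.15]])[0].astype(int);cv2.imwrite(f'pics/p_{k}.png',I[max(0,v-95):v+95,max(0,u-95):u+95,::-1])
a,b=[cv2.resize(cv2.imread(f'pics/p_{k}.png'),(400,400)) for k in('scene','side')];cv2.imwrite('pics/p.png',np.hstack([a,b]))
E
```

```text
time_s: 11.95
ee_pos: [0.4745, 0.3207, 0.2742]
tcp_rot: [-1.386, 0.88, -0.882]
wrist_force: [-0.1, -0.5, -1.4]
grip_width: 0.0128
[-0.28  0.51 -0.57  1.58  0.29  1.14 -0.47]
scene tray 1999 ((476.0607604980469, 321.5061950683594), (173.74276733398438, 129.8075408935547), 5.449378490447998)
 nut n 198 zmin [0.24353675 0.24535701]  tcp [0.47453453 0.32066489 0.27417375]
side tray 2325 ((472.1856689453125, 321.357666015625), (172.67945861816406, 134.3645477294922), 5.535135746002197)
 nut n 158 zmin [0.24615561 0.24662326]  tcp [0.47453453 0.32066489 0.27417375]
```

View pics/p.png

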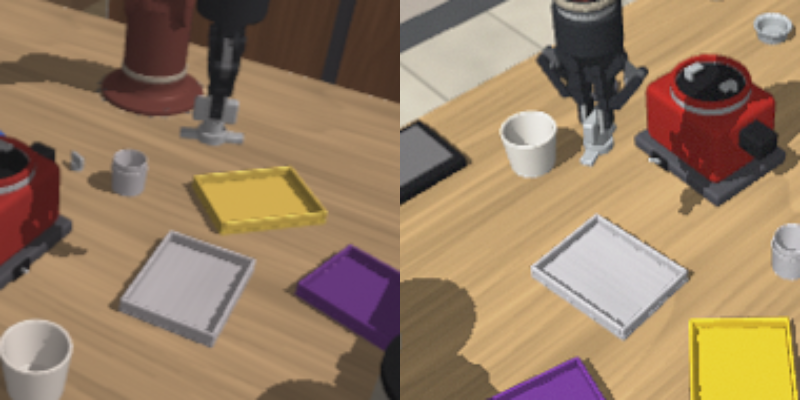

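Both views show the nut held level at crop (212,125) and (600,135). Its underside is at about 0.245 m, 29 mm below the TCP, and the tray hasn't moved. I lower it, slowing near the floor.

```bash
python3 -m inch '255 0 8 0 0;255 0 28 0 0;255 0 55 0 0;255 0 85 0 0;255 0 115 0 0;255 0 145 0 0;255 0 172 0 0;255 0 195 0 0;255 0 212 0 0;255 0 223 0 0;255 0 229 0 0;255 0 231 0 0;255 0 231 0 0'; python3 -m inch '255 0 2 0 0;255 0 4 0 0;255 0 5 0 0;255 0 5 0 0'
```

```text
time_s: 13.35
ee_pos: [0.4741, 0.3224, 0.0437]
tcp_rot: [-1.385, 0.879, -0.879]
wrist_force: [0.9, -0.4, -1.1]
grip_width: 0.0128
time_s: 13.75
ee_pos: [0.4738, 0.3221, 0.0384]
tcp_rot: [-1.386, 0.879, -0.879]
wrist_force: [-0.0, -0.4, -1.0]
grip_width: 0.013
```

```bash
python3 -m inch '255 0 1 0 0;255 0 2 0 0;255 0 2 0 0;255 0 2 0 0'; python3 -m inch '255 0 1 0 0;255 0 1 0 0;255 0 1 0 0'
```

```text
time_s: 14.15
ee_pos: [0.4737, 0.3222, 0.0363]
tcp_rot: [-1.386, 0.879, -0.879]
wrist_force: [-0.1, 0.1, -1.3]
grip_width: 0.0122
time_s: 14.45
ee_pos: [0.4738, 0.3221, 0.0353]
tcp_rot: [-1.386, 0.879, -0.879]
wrist_force: [0.3, -0.9, -1.7]
grip_width: 0.0128
```

```bash
python3 -m inch '255 0 0.5 0 0;255 0 1 0 0;255 0 1 0 0;255 0 1 0 0'; python3 -m inch '255 0 0.5 0 0;255 0 0.5 0 0;255 0 0.5 0 0'
```

```text
time_s: 14.85
ee_pos: [0.4738, 0.3222, 0.0345]
tcp_rot: [-1.386, 0.879, -0.879]
wrist_force: [-0.4, -0.6, 0.2]
grip_width: 0.0127
time_s: 15.15
ee_pos: [0.4738, 0.3222, 0.0345]
tcp_rot: [-1.386, 0.879, -0.88]
wrist_force: [-0.7, -0.7, 5.2]
grip_width: 0.0128
```

The nut has touched down at TCP 0.0345 m, as predicted. I release it and rise.

```bash
python3 -m inch '215 0 0 0 0;190 0 0 0 0;150 0 0 0 0;100 0 0 0 0;100 0 0 0 0;100 0 0 0 0;100 0 0 0 0'; python3 -m inch '100 0 -5 0 0;100 0 -20 0 0;100 0 -45 0 0;60 0 -75 0 0;0 0 -105 0 0;0 0 -130 0 0;0 0 -150 0 0;0 0 -158 0 0;0 0 -160 0 0;0 0 -160 0 0'
python3 - <<'E'
from h import *
for k in('scene','side','wrist'):
    c,I,D=grab(k);P=cloud(c,D);H=cv2.cvtColor(I,cv2.COLOR_RGB2HSV)
    near=np.hypot(P[...,0]-.474,P[...,1]-.322)<.05
    q=P[(D>0)&near&(P[...,2]>.045)&(P[...,2]<.075)&(H[...,1]<60)];print(k,'wing',len(q),q[:,2].max() if len(q) else '',cv2.minAreaRect((q[:,:2]*1e3).astype(np.float32)) if len(q) else '')
    t=(D>0)&(P[...,2]>.003)&(P[...,2]<.03)&(H[...,1]<60)&(abs(P[...,0]-.475)<.13)&(abs(P[...,1]-.32)<.11);print(' tray',t.sum(),cv2.minAreaRect((P[t][:,:2]*1e3).astype(np.float32)) if t.any() else '')
    if k!='wrist':
        p=P[(D>0)&(H[...,1]<60)&(P[...,2]>.064)&(P[...,2]<.076)&(np.hypot(P[...,0]-.733,P[...,1]-.24)<.08)];print(' cup rim',cv2.minEnclosingCircle((p[:,:2]*1e3).astype(np.float32)))
        u,v=proj(c,[[.474,.322,.03]])[0].astype(int);cv2.imwrite(f'pics/q_{k}.png',cv2.resize(I[max(0,v-80):v+80,max(0,u-100):u+60],(400,400))[...,::-1])
cv2.imwrite('pics/q.png',np.hstack([cv2.imread(f'pics/q_{k}.png') for k in('scene','side')]))
# cup before, from first picture file
for k in('scene','side'):
    I=cv2.imread(f'pics/{k}1.png')[...,::-1];J=load(k)[1];d=np.abs(I.astype(int)-J).max(2);u,v=proj(load(k)[0],[[.733,.24,.035]])[0].astype(int);print(k,'cup diff',np.percentile(d[v-20:v+20,u-20:u+20],[50,95,99]))
E
```

```text
time_s: 15.85
ee_pos: [0.4737, 0.3222, 0.0338]
tcp_rot: [-1.386, 0.879, -0.879]
wrist_force: [-0.2, -0.5, 0.1]
grip_width: 0.0522
time_s: 16.85
ee_pos: [0.4735, 0.3218, 0.1937]
tcp_rot: [-1.387, 0.879, -0.879]
wrist_force: [-0.1, -0.3, 0.8]
grip_width: 0.0854
scene wing 105 0.0594857224442763 ((475.33392333984375, 319.857421875), (17.2818603515625, 47.97893142700195), 25.917728424072266)
 tray 1830 ((475.8780517578125, 321.22967529296875), (173.9120635986328, 129.67044067382812), 5.474309921264648)
 cup rim ((732.11767578125, 250.29452514648438), 42.55840301513672)
side wing 97 0.0653059065217868 ((471.8805236816406, 321.6591796875), (15.211262702941895, 54.027671813964844), 23.40727996826172)
 tray 2219 ((473.78179931640625, 315.953857421875), (175.03509521484375, 145.35406494140625), 5.170118808746338)
 cup rim ((730.09375, 251.32815551757812), 44.43941879272461)
wrist wing 674 0.0570307507545052 ((473.765380859375, 323.93096923828125), (13.473505020141602, 48.91639709472656), 25.41336441040039)
 tray 12123 ((473.80438232421875, 323.4273986816406), (169.01182556152344, 129.99220275878906), 5.468143939971924)
scene cup diff [5. 6. 7.]
side cup diff [ 18.   150.05 187.01]
```

View pics/q.png

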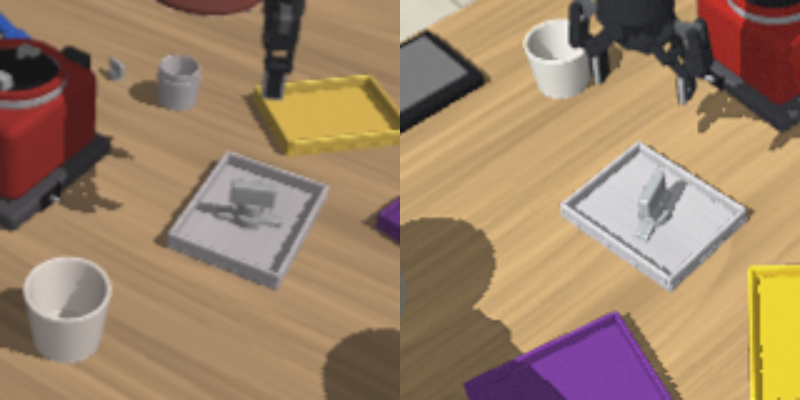

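The nut stands upright in the aluminium tray, at crop (255,195) and (650,195). The cup stands at crop (67,308) and (560,58), the gripper partly hiding it in the side view.

```bash
python3 -c "
from plant import *;print(sign_off())"
```

```text
the job is handed in; nothing more can be done
None
```

The wing nut is undone and now stands upright on the floor of the aluminium tray, and I handed the job in at about 17 s of the 38 s allowed. I turned it about 61° clockwise, lifted it straight off, lowered it until it touched down (about 5 N at the wrist), released it and backed away.

**Last checks:**
- **Nut:** the wrist camera put the top of the wing at 0.057 m, as expected for an upright nut on the tray floor. It is within about 1 mm of the tray's centre.
- **Tray:** it stayed at (0.474, 0.323), yaw 5.5°, to within about 1 mm in the wrist view.
- **Cup:** the scene camera shows it unchanged from the start.

**What failed or disagreed:**
- **First grip:** it closed at 20 mm because the fingertips rested on the hub, pushing up with about 6 N. I raised the gripper 7 mm and gripped again at 13 mm.
- **Side-camera cup comparison:** this showed a difference, most likely because the gripper was partly in front of the cup.
- **Side-camera heights and tray outline:** that camera put the wing top at 0.065 m and the tray's outline about 15 mm too wide. Both are rougher than the wrist view, so I trusted the wrist camera.

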